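Hang a caddy on the slotted rack upright

TASK

Pick up the white metal caddy by its central web and hang it at the top of the slotted upright: press its four hook tabs into the top two rows of slots until its back plate is flush and pushes the sprung catch in, then push it down until it is fully home and the catch springs out over its back plate. Feel for the slots and press gently rather than force it: 10 to 15 N at the hand is plenty, and the contact force between caddy and upright must stay under 60 N. Let go of it when it hangs, and leave the bottles and the beaker where they stand.

Things in the scene. Friction and masses are not known exactly. Their poses are not given: they have to be found in the camera images.
- upright: Fixed upright, 104 mm wide, 216 tall. Origin: on its slotted front face's plane, mid-width, at bench level; x points into the face (push direction, within 0.3 rad of world x), z up. Steel foot 140 mm wide, 12 thick, 30 mm in front of the face and 100 behind. Slotted strip 4 mm thick, open behind, unyielding. Contact forces add up over all tabs: up to twice the hand's push.
- top_slots (a point): Nominal point midway between the bottom edges of the two top slots: 164 mm up, on the face. Slots 12 mm wide, 22 high, in columns at y = +25 and -25, four rows at 40 mm pitch. The strip (slots and catch) is fitted up to 9 mm higher or lower than nominal, which no reading here shows: find the slots by feel or sight. Sideways and in depth it is exact.
- caddy_grip (a point): Loose white caddy, 0.25 to 0.5 kg, standing on its underside: where to hold it, in the middle of its web, 52 mm above the underside. x points along the web to the back plate, z up. Web 10 mm thick (y), 112 long, top 70 mm above the underside, 40 mm free on either side. Tray 120 mm (x) by 96 (y), lips 16 mm high.
- caddy_back (a point): Middle of the rear face of the caddy's back plate, 60 mm along x from caddy_grip, same axes, 52 mm above the underside. Plate 80 mm wide, 4 thick, its top 90 mm above the underside. Hung at the top position this point is on the slotted face's plane and middle line, 152 mm above the bench plus the strip's unknown +-9 mm.
- caddy_tabs (a point): Middle of the plane of the four hook tabs' tips, 12 mm behind caddy_back (+x), same axes. Tabs 8 mm wide at y = +25 and -25. Neck 6 mm long, 8 high, lower side 64 (or 24) mm above the underside; then a lip 6 mm thick, 18 high, reaching 10 mm below the neck. Tabs enter when the caddy is 10 to 14 mm above its hung height; then down till necks land.
- catch (a joint): Sprung brass bolt, 14 mm wide, 6 high, standing 6 mm out of the face on its middle line, underside nominally 192.5 mm up (shifts with the strip). 0 = out; grows as it is pushed in, to 0.008 m. Spring: 2 N to start, 4 N when flush (0.006). The back plate pushes it in as the tabs go in; with the caddy fully down it springs out 2.5 mm above the plate's top edge.
- amber_mid (a point): Amber glass bottle, 86 mm across, 190 mm tall; middle of it. To be left alone.
- white_mid (a point): White plastic bottle with a blue cap, 72 mm across, 160 mm tall; middle of it. To be left alone.
- beaker_mid (a point): Glass beaker, 70 mm across, 90 mm tall; middle of it. To be left alone.
Not all that is in view belongs to the job. Leave any purple or yellow look-alike of the part that bears caddy_grip alone.

How it is judged:
On the way, in this order (a step that is already met when the one before it is completed fails the run):
1. the caddy is lifted at least 40 mm off the bench (height (world z) of caddy_grip above 0.092 m), for 0.2 s.
2. the tabs are pressed into the top two rows of slots: the back plate is flush (within 4 mm), square, and the catch is pushed in by more than 3 mm (x of caddy_back in the frame of upright between -0.004 and 0.002 m and y of caddy_back in the frame of upright between -0.006 and 0.006 m and angle between the x axis of caddy_grip and the x axis of upright, either way round below 0.08 rad and angle between caddy_grip's own z axis and vertical below 0.08 rad and z of caddy_back in the frame of upright between 0.145 and 0.18 m and value of joint catch above 0.003 m), for 0.1 s.
At the end, for the whole second after the job is handed in: The caddy hangs at the top position: its rear face within 4 mm of the slotted face, centred within 6 mm, square and upright within 0.08 rad, caddy_back 140.5 to 163.5 mm above the bench, the catch sprung out (below 2 mm) over the back plate, carried by the upright and at rest (x of caddy_back in the frame of upright between -0.004 and 0.002 m and y of caddy_back in the frame of upright between -0.006 and 0.006 m and angle between the x axis of caddy_grip and the x axis of upright, either way round below 0.08 rad and angle between caddy_grip's own z axis and vertical below 0.08 rad and z of caddy_back in the frame of upright between 0.1405 and 0.1635 m and value of joint catch below 0.002 m and linear speed of caddy below 0.02 m/s and contact force between caddy and upright above 0.5 N); the robot touches nothing.
It fails at once if the caddy is pressed against the upright with more than 60 N (contact force between caddy and upright above 60 N).
It fails at once if a bottle or the beaker is moved by more than 20 mm (distance of any of amber_mid, white_mid, beaker_mid from where it was at the start of the episode above 0.02 m).
It also fails if it takes over 58 s, if anything falls off the work surface, if the arm or the gripper's body presses on something with over 40 N, if the wrist force passes 120 N, or if a joint passes its speed limit or range.

ROBOT

A 7-joint arm with a two-finger parallel gripper is mounted at the origin on the work surface. World frame = base frame: x ahead of the robot, y to its left, z up, the work surface at z = 0. Lengths are in m, angles in rad, forces in N, time in s.
With the tool pointing down it reaches from about 0.4 to 0.85 m from the base axis. Payload 10.4 kg.
Tool frame: the origin (TCP) lies on the centre line of the jaws, within the pads' length; the fingertips stand 22 mm ahead of it and the grasp point (between the pads) lies 3 mm ahead of it; z points along the fingers, y is the direction in which the jaws open and shut (so a half turn about z gives the same grasp; the last joint's range is limited). The gripper opens to 85 mm and grips with 20 to 120 N. Pads are 22 mm wide; open, the fingers measure 114 mm over their backs; the gripper's body (76 mm by 85 mm) begins 54 mm behind the grasp point. The pads swing forward as they close: fully open they stand 13 mm farther back than shut.
Start: joints at [-0.023, 0.332, -0.065, 1.46, 0.022, 1.35, -0.088], TCP at [0.625, 0, 0.253] pointing down, gripper open.
Joint ranges: [-2.6, 2.6], [-0.5, 2.12], [-1.47, 1.34], [0.16, 2.42], [-1.27, 4.41], [0.06, 2.06], [-2.6, 2.6]. Speed limits (rad/s): [2.22, 2.22, 2.79, 2.79, 3.14, 3.14, 3.14].

INTERFACE

Orientations are given as a unit quaternion [x, y, z, w].
In Python, from workcell import manip gives the robot as it stands. The module is installed in compiled form; this text tells all that it offers.
- The arm moves only by the shell command python3 -m crank 'ROWS' [FORCE]. ROWS is JSON, a list of rows, each a list of 3 entries, a list of its own where there are three numbers: the opening, from -1 (shut) to 1 (fully open), then the shift along the tool's x, y, z normalised to -1 to 1, where 1 is 80 mm, then the turn, a rotation vector about the tool's x, y, z normalised to -1 to 1, where 1 is pi/4 rad. In form: [[jaw, [tx, ty, tz], [ax, ay, az]], ...]. A call has exactly 5 rows; each row shifts and turns the commanded pose from where the row before left it, along the tool's axes as they then stand; what a row does not reach is not made up. A row lasts 1/10 s, in which the tool goes at most 50 mm and 8.59 degrees, less where a joint would pass 70% of its speed; a pose out of reach is approached as far as the arm can. A call with a number of a shift or a turn outside -1 to 1 is refused whole. A call with a gripper value outside its range is refused whole. The fingers move at their own pace and stop on an object; FORCE is the grip in N (left out, the last holds). Time passes only in rows, so rows that do not move let the fingers close, or fill a call up. It gives the time, the measured TCP pose, the force and the opening at its end, in the units of the state.
- manip.get_obs(): the state, without advancing time (a new reading comes with each control period).
- manip.camera(name): name is "scene" or "side" or "wrist"; returns the picture (384x512x3 uint8, blue, green, red); there is no depth.
- manip.camera_info(name): a dict with "K" (3x3 intrinsics, pixels), "camera_from_world" (4x4, takes a point from world to camera coordinates); the wrist camera has in their place "mount" (4x4, takes a point from camera to tool coordinates, whose origin is the TCP and whose axes are the flange's). Camera axes: x right, y down, z forward; pixel columns grow to the right and rows downward; lengths in m; the calibration is good to about 2 mm. A picture is of the moment at which its call begins: read the wrist's pose just before it. camera_info takes no time and is no camera call.
- manip.hand_in(): hands the job in, once; it reports no verdict.
The state is a dict: "clock": time; "joint_pos": joint angles; "joint_velocities": joint speeds; "tau": joint torques, N m; "position": TCP position; "ee_rot": TCP orientation; "ft_force": force on the tool from outside, world axes, zero at the start; "torque": the same for the moment, N m; "grip_width": opening from 0.0 (shut) to 1.0 (fully open).
Only numpy, scipy, OpenCV 4.12 (cv2) and the standard library are available. Lean on these libraries where they do the work, as an engineer would, in place of code of your own. Each camera call takes 0.05 s, during which the arm holds its last target.

## Working session

There is one attempt and no reset: what is moved stays moved. The work goes in short steps, Python scripts to look and compute and a shell command to move; the robot and the scene stay as the last step left them, time stands still between calls to the robot, and variables do not carry over. Pictures are saved under pics/ and viewed, and the job is handed in when it is done.

```bash
mkdir -p pics
python3 - <<'E'
from workcell import manip
import cv2,numpy as np
np.set_printoptions(precision=4,suppress=True)
print(manip.get_obs())
for n in ["scene","side","wrist"]:
    print(n,manip.camera_info(n)); cv2.imwrite(f"pics/{n}0.png",manip.camera(n))
E
```

```text
{'clock': 0.0, 'joint_pos': array([-0.0226,  0.3329, -0.0647,  1.461 ,  0.0216,  1.3499, -0.0885]), 'joint_velocities': array([-0.0004, -0.0006, -0.0011,  0.0002,  0.0002, -0.0007,  0.0003]), 'tau': array([  0.0005, -62.545 ,   0.0497, -39.161 ,   0.0164,   0.0098,
        -0.    ]), 'position': array([ 0.6246, -0.    ,  0.2525]), 'ee_rot': array([ 0.7071,  0.7071, -0.0006, -0.0005]), 'ft_force': array([0.2834, 0.0531, 0.7887]), 'torque': array([ 0.051 , -0.003 , -0.0386]), 'grip_width': 1.0044507853861415}
scene {'K': array([[351.0165,   0.    , 255.8447],
       [  0.    , 351.0165, 191.4198],
       [  0.    ,   0.    ,   1.    ]]), 'camera_from_world': array([[-0.5714,  0.8206,  0.0062,  0.2692],
       [ 0.6429,  0.4523, -0.6182, -0.2834],
       [-0.5101, -0.3493, -0.786 ,  1.3819],
       [ 0.    ,  0.    ,  0.    ,  1.    ]])}
side {'K': array([[445.2775,   0.    , 255.2863],
       [  0.    , 445.2775, 193.4698],
       [  0.    ,   0.    ,   1.    ]]), 'camera_from_world': array([[-0.9305, -0.3654,  0.0251,  0.4871],
       [-0.1942,  0.4344, -0.8796,  0.2266],
       [ 0.3105, -0.8233, -0.4751,  1.2513],
       [ 0.    ,  0.    ,  0.    ,  1.    ]])}
wrist {'K': array([[271.0675,   0.    , 255.7522],
       [  0.    , 271.0675, 192.0303],
       [  0.    ,   0.    ,   1.    ]]), 'mount': array([[ 0.0011, -0.964 , -0.266 ,  0.0677],
       [ 1.    ,  0.0009,  0.0011, -0.0005],
       [-0.0009, -0.266 ,  0.964 , -0.1204],
       [ 0.    ,  0.    ,  0.    ,  1.    ]])}
```

View pics/scene0.png

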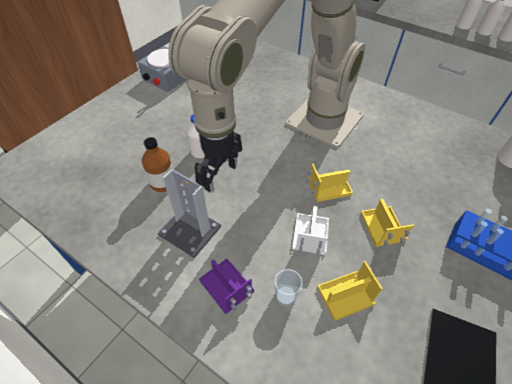

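View pics/side0.png

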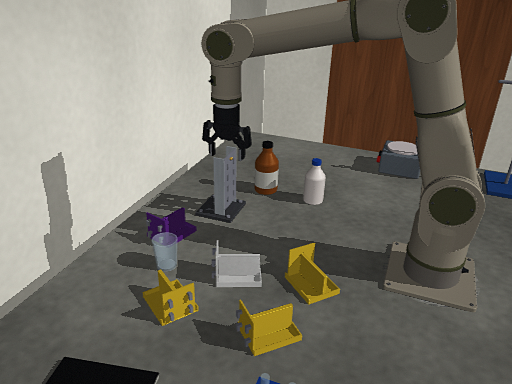

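View pics/wrist0.png

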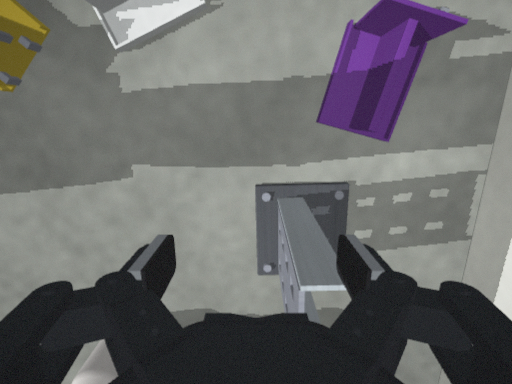

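The scene view shows the white caddy at about (310,232) and the upright at (190,205). The beaker is at (288,287), the amber bottle at (156,165), and the white bottle sits behind the gripper. I'll zoom in for the details.

```bash
cat > h.py <<'E'
import numpy as np,cv2
from scipy.spatial.transform import Rotation as R
np.set_printoptions(precision=4,suppress=True)
from workcell import manip
def proj(n,P):
    i=manip.camera_info(n);T=i["camera_from_world"];P=np.atleast_2d(P)
    c=P@T[:3,:3].T+T[:3,3];q=c@i["K"].T;return q[:,:2]/q[:,2:]
def ray(n,u,v,z):
    i=manip.camera_info(n);T=i["camera_from_world"];d=T[:3,:3].T@np.linalg.solve(i["K"],[u,v,1]);o=-T[:3,:3].T@T[:3,3]
    return o+d*(z-o[2])/d[2]
def wT(o):
    T=np.eye(4);T[:3,:3]=R.from_quat(o["ee_rot"]).as_matrix();T[:3,3]=o["position"];return T@manip.camera_info("wrist")["mount"]
def wproj(T,P):
    P=np.atleast_2d(P);c=(P-T[:3,3])@T[:3,:3];q=c@manip.camera_info("wrist")["K"].T;return q[:,:2]/q[:,2:]
def wray(T,u,v,z):
    d=T[:3,:3]@np.linalg.solve(manip.camera_info("wrist")["K"],[u,v,1]);return T[:3,3]+d*(z-T[2,3])/d[2]
def crop(src,dst,x0,y0,x1,y1,k):
    im=cv2.imread(src)[y0:y1,x0:x1];cv2.imwrite(dst,cv2.resize(im,None,fx=k,fy=k,interpolation=cv2.INTER_CUBIC))
E
python3 - <<'E'
from h import *
crop("pics/scene0.png","pics/sA.png",280,195,340,265,8)
crop("pics/scene0.png","pics/sB.png",150,160,230,260,6)
crop("pics/side0.png","pics/sC.png",190,135,270,295,3)
crop("pics/side0.png","pics/sD.png",205,235,275,295,8)
for n,u,v in [("scene",310,240),("scene",288,300),("scene",165,185),("scene",190,232),("side",240,275),("side",220,210)]:print(n,u,v,ray(n,u,v,0))
E
```

```text
scene 310 240 [0.509  0.2227 0.    ]
scene 288 300 [0.7024 0.265  0.    ]
scene 165 185 [ 0.6029 -0.2777  0.    ]
scene 190 232 [ 0.6929 -0.0877  0.    ]
side 240 275 [0.4853 0.2126 0.    ]
side 220 210 [ 0.6868 -0.0834  0.    ]
```

View pics/sA.png

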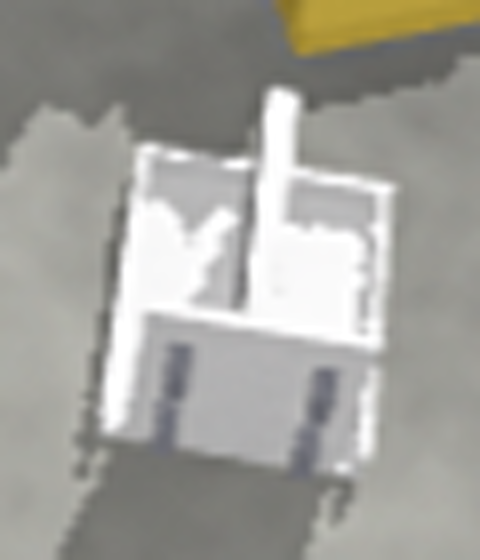

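View pics/sB.png

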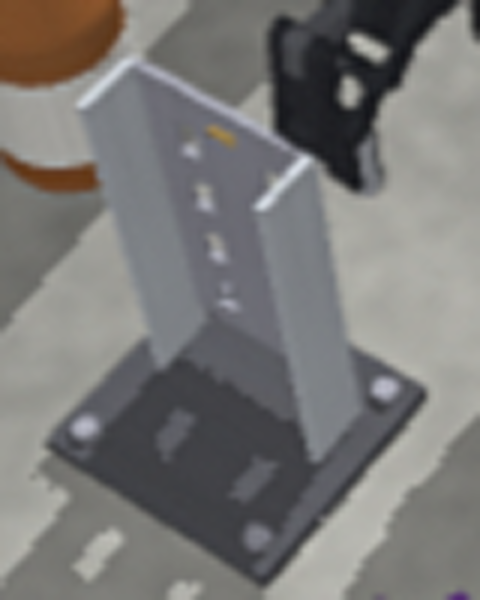

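View pics/sD.png

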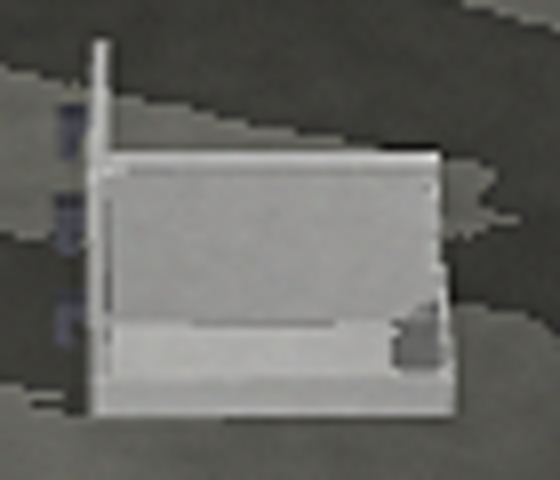

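View pics/sC.png

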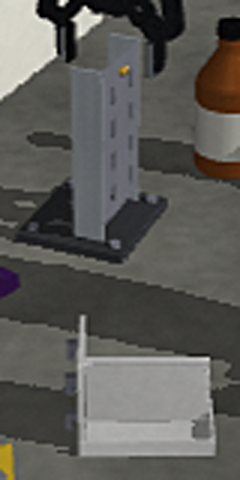

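```bash
cat > fit.py <<'E'
from h import *
from scipy.optimize import least_squares
T0=wT({"ee_rot":[.7071,.7071,-.0006,-.0005],"position":np.array([.6246,0,.2525])})
def cam(n,P): return wproj(T0,P) if n=="wrist" else proj(n,P)
def c(n,X,Y,x0,y0,k): return (n,x0+(X+.5)/k-.5,y0+(Y+.5)/k-.5)
A=lambda X,Y:c("scene",X,Y,280,195,8)
B=lambda X,Y:c("scene",X,Y,150,160,6)
D=lambda X,Y:c("side",X,Y,205,235,8)
cad=[(A(137,308),(60,-40,90)),(A(383,350),(60,40,90)),(A(300,95),(-56,5,70)),(A(268,90),(-56,-5,70)),(A(140,145),(-60,-48,16)),(A(395,185),(-60,48,16)),
 (D(92,415),(60,48,0)),(D(455,415),(-60,48,0)),(D(440,155),(-56,5,70)),(D(95,40),(60,-40,90))]
up=[(B(265,575),(100,70,12)),(B(48,445),(100,-70,12)),(B(428,392),(-30,70,12)),
 (B(135,60),(0,-52,216)),(B(308,160),(0,52,216)),
 (("wrist",257,184),(-30,70,12)),(("wrist",348,183),(100,70,12)),(("wrist",258,276),(-30,-70,12))]
def fit(L,x0):
    def w(p,l):
        l=np.array(l)/1000;s,q=np.sin(p[2]),np.cos(p[2]);return np.array([p[0]+q*l[0]-s*l[1],p[1]+s*l[0]+q*l[1],l[2]])
    f=lambda p:np.concatenate([cam(m[0],w(p,l))[0]-m[1:] for m,l in L])
    r=least_squares(f,x0,loss="soft_l1");print(r.x);print(f(r.x).reshape(-1,2).round(1).tolist());return r.x
if __name__=="__main__":
    fit(cad,[.49,.21,0]);fit(up,[.66,-.09,0])
E
python3 fit.py
```

```text
[0.4907 0.2133 0.4173]
[[1.0, -0.1], [-0.2, -0.4], [-0.3, -0.5], [0.3, -0.4], [0.2, -0.3], [-0.5, -0.3], [-0.4, -0.1], [-0.7, -0.5], [-0.3, 1.0], [-0.2, -0.2]]
[ 0.6558 -0.0911  0.025 ]
[[-0.3, 1.5], [-0.7, -0.4], [0.1, -0.3], [-0.4, -0.6], [1.6, -0.3], [-1.3, 1.0], [2.7, -0.2], [-0.1, -1.0]]
```

Fits: caddy at (0.491, 0.213) with yaw 0.417, upright at (0.656, -0.091) with yaw about 0.025. Residuals are around 1 px. Next I'll turn the hand so the wrist camera faces the slotted front.

```bash
python3 -m crank '[[1,[-0.225,-0.162,0],[0,0,0]],[1,[-0.225,-0.162,0],[0,0,0]],[1,[-0.225,-0.162,0],[0,0,0]],[1,[-0.225,-0.162,0],[0,0,0]],[1,[-0.225,-0.162,0],[0,0,0]]]' 40
python3 -m crank '[[1,[0,0,0],[0,0,-0.17]],[1,[0,0,0],[0,0,-0.17]],[1,[0,0,0],[0,0,-0.17]],[1,[0,0,0],[0,0,-0.17]],[1,[0,0,0],[0,0,-0.17]]]'
python3 -m crank '[[1,[0,0,0],[0,0,-0.17]],[1,[0,0,0],[0,0,-0.17]],[1,[0,0,0],[0,0,-0.17]],[1,[0,0,0],[0,0,-0.17]],[1,[0,0,0],[0,0,-0.17]]]'
python3 -m crank '[[1,[0,0,0],[0,0,-0.17]],[1,[0,0,0],[0,0,-0.17]],[1,[0,0,0],[0,0,0]],[1,[0,0,0],[0,0,0]],[1,[0,0,0],[0,0,0]]]'
python3 - <<'E'
from h import *
o=manip.get_obs();print(o);im=manip.camera("wrist");cv2.imwrite("pics/w1.png",im)
np.save("w1.npy",wT(o))
E
```

```text
clock: 0.65
position: [0.5595, -0.0907, 0.2531]
ee_rot: [0.707, 0.707, -0.0, -0.0]
ft_force: [-0.0, 1.1, 0.6]
grip_width: 1.0
clock: 1.15
position: [0.5601, -0.09, 0.2531]
ee_rot: [0.434, 0.901, -0.0, -0.0]
ft_force: [-0.3, 1.1, 0.1]
grip_width: 0.998
clock: 1.65
position: [0.5601, -0.09, 0.253]
ee_rot: [0.115, 0.993, 0.0, -0.0]
ft_force: [0.4, -0.8, 0.7]
grip_width: 1.002
clock: 2.15
position: [0.5602, -0.09, 0.2533]
ee_rot: [-0.014, 1.0, 0.0, -0.0]
ft_force: [0.4, 0.6, 0.9]
grip_width: 1.003
{'clock': 2.15, 'joint_pos': array([ 0.2236,  0.2127, -0.1678,  1.6117,  0.0363,  1.3203,  1.6496]), 'joint_velocities': array([ 0.002 ,  0.0021, -0.0006, -0.0026, -0.    , -0.0006,  0.0124]), 'tau': array([  0.0776, -53.8002,  -0.8645, -38.867 ,   0.0177,   0.0029,
        -0.0225]), 'position': array([ 0.5602, -0.09  ,  0.2533]), 'ee_rot': array([-0.0141,  0.9999,  0.    , -0.    ]), 'ft_force': array([0.3964, 0.5555, 0.8734]), 'torque': array([ 0.0006,  0.0457, -0.0407]), 'grip_width': 1.0030625172453667}
```

View pics/w1.png

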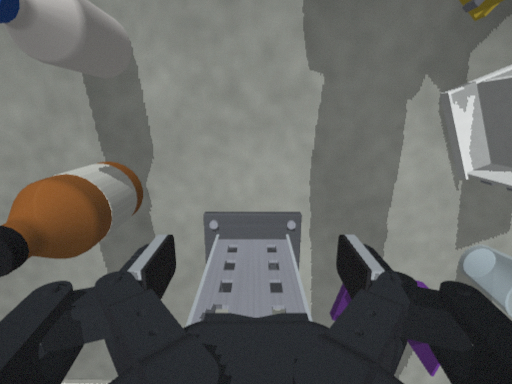

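Run:
```python
from h import *
crop("pics/w1.png","pics/w1a.png",180,200,330,320,5)
T=np.load("w1.npy");p=[.6558,-.0911,.025]
def w(l):
    l=np.array(l)/1000.;s,q=np.sin(p[2]),np.cos(p[2]);return np.array([p[0]+q*l[0]-s*l[1],p[1]+s*l[0]+q*l[1],l[2]])
for n in [(-30,70,12),(-30,-70,12),(0,52,12),(0,-52,12),(0,25,44),(0,25,66),(0,25,84),(0,25,106),(0,25,124),(0,25,146),(0,-25,124),(0,-25,146),(0,-25,164)]: print(n,(wproj(T,w(n))[0]-[180,200]+.5)*5-.5, 'side',proj('side',w(n))[0])
```

```text
(-30, 70, 12) [612.0494  75.4791] side [229.2316 219.5323]
(-30, -70, 12) [118.2715  73.664 ] side [244.7043 200.2129]
(0, 52, 12) [544.7209 172.7471] side [223.0256 215.0867]
(0, -52, 12) [185.4301 171.4877] side [234.9076 200.9228]
(0, 25, 44) [457.6674 222.4933] side [226.1847 203.0137]
(0, 25, 66) [462.566  262.1806] side [226.145  197.2508]
(0, 25, 84) [467.0522 298.526 ] side [226.112  192.4747]
(0, 25, 106) [473.2353 348.6202] side [226.0712 186.5612]
(0, 25, 124) [478.9795 395.1587] side [226.0374 181.6595]
(0, 25, 146) [487.0279 460.3647] side [225.9956 175.5894]
(0, -25, 124) [240.7075 394.4163] side [231.9557 175.4354]
(0, -25, 146) [229.5688 459.5919] side [231.9568 169.4917]
(0, -25, 164) [219.0265 521.2773] side [231.9577 164.5658]
```

View pics/w1a.png

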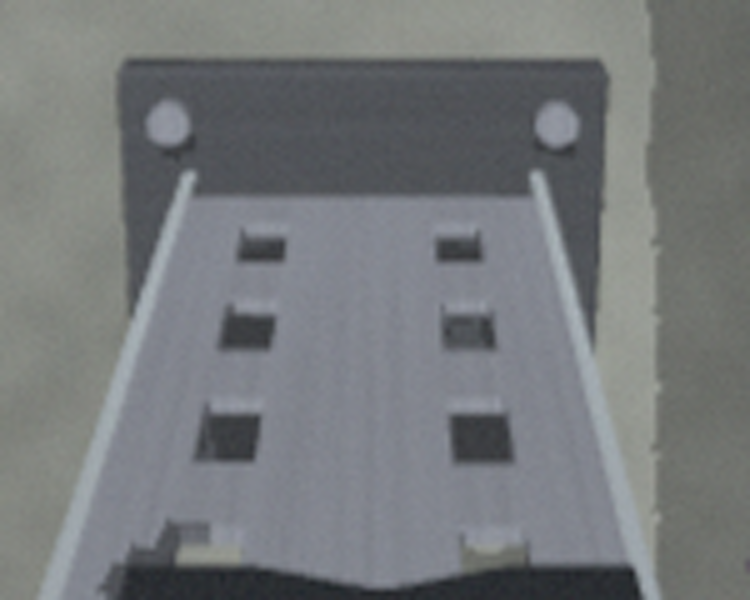

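Run:
```python
from h import *
from scipy.optimize import least_squares
T=np.load("w1.npy")
C=lambda X,Y:np.array([180+(X+.5)/5-.5,200+(Y+.5)/5-.5])
L=[]
# (pixel, local, slotflag)
L+=[(C(124,75),(-30,-70,12),0),(C(604,75),(-30,70,12),0),(C(189,171),(0,-51,12),0),(C(537,171),(0,51,12),0)]
S=[((239,286),(436,481),228,262,0),((222,275),(443,495),298,349,1),((198,260),(450,513),399,463,2)]
for a,b,y0,y1,k in S:
    L+=[(C(a[0],y1),(0,-31,66+40*k),1),(C(a[1],y1),(0,-19,66+40*k),1),(C(b[0],y1),(0,19,66+40*k),1),(C(b[1],y1),(0,31,66+40*k),1)]
    L+=[(C(np.mean(a)+3,y0),(0,-25,44+40*k),2),(C(np.mean(b)-1,y0),(0,25,44+40*k),2)]
def w(p,l,f):
    l=np.array(l)/1000.;s,q=np.sin(p[2]),np.cos(p[2])
    return np.array([p[0]+q*l[0]-s*l[1],p[1]+s*l[0]+q*l[1],l[2]+(p[3] if f else 0)])
def f(p):
    out=[]
    for m,l,g in L:
        e=wproj(T,w(p,l,g))[0]-m
        out+=[e[0]*(0 if g==2 else 1),e[1]]
    return np.array(out)
r=least_squares(f,[.656,-.091,.025,0],loss="soft_l1",f_scale=.5)
print(r.x,r.cost);print(f(r.x).reshape(-1,2).round(2).tolist())
J=r.jac;print(np.sqrt(np.diag(np.linalg.inv(J.T@J)))*.4)
```

```text
[ 0.656  -0.0916  0.0287  0.0003] 3.376324483113136
[[-1.59, 0.04], [1.15, 0.06], [-0.39, 0.35], [0.48, 0.35], [-0.35, 0.24], [-0.18, 0.24], [0.11, 0.24], [0.68, 0.24], [0.0, -0.91], [-0.0, -0.91], [-0.57, 0.18], [-0.38, 0.18], [0.19, 0.17], [0.57, 0.17], [0.0, 0.33], [-0.0, 0.33], [-0.46, -0.2], [-0.49, -0.21], [0.69, -0.22], [0.46, -0.22], [0.0, -0.49], [-0.0, -0.49]]
[0.0003 0.0002 0.0039 0.0006]
```

Upright refined to (0.656, -0.0916) with yaw 0.029. The strip shift comes out near 0, give or take 1 to 2 mm. The slot rows are visible at y≈248, 266, 287 and 310. Next: move above the caddy.

```bash
python3 -m crank '[[1,[0.076,0.381,0],[0,0,0]],[1,[0.076,0.381,0],[0,0,0]],[1,[0.076,0.381,0],[0,0,0]],[1,[0.076,0.381,0],[0,0,0]],[1,[0.076,0.381,0],[0,0,0]]]'
python3 -m crank '[[0.3,[0.076,0.381,0],[0,0,0]],[0.3,[0.076,0.381,0],[0,0,0]],[0.3,[0.076,0.381,0],[0,0,0]],[0.3,[0.076,0.381,0],[0,0,0]],[0.3,[0.076,0.381,0],[0,0,0]]]'
python3 -m crank '[[0.3,[0,0,0],[0,0,-0.165]],[0.3,[0,0,0],[0,0,-0.165]],[0.3,[0,0,0],[0,0,-0.165]],[0.3,[0,0,0],[0,0,0]],[0.3,[0,0,0],[0,0,0]]]'
python3 - <<'E'
from h import *
o=manip.get_obs();print(o['position'],o['ee_rot'],o['grip_width']);im=manip.camera("wrist");cv2.imwrite("pics/w2.png",im)
np.save("w2.npy",wT(o))
p=[.4907,.2133,.4173]
def w(l):
    l=np.array(l)/1000.;s,q=np.sin(p[2]),np.cos(p[2]);return np.array([p[0]+q*l[0]-s*l[1],p[1]+s*l[0]+q*l[1],l[2]])
for l in [(-60,48,16),(-60,-48,16),(-56,5,70),(-56,-5,70),(56,5,70),(56,40,90),(56,-40,90)]: print(l,wproj(wT(o),w(l))[0])
E
```

```text
clock: 2.7
position: [0.5246, 0.0626, 0.2534]
ee_rot: [-0.015, 1.0, -0.0, 0.0]
ft_force: [0.7, 0.5, 0.1]
grip_width: 0.999
clock: 3.2
position: [0.4895, 0.2139, 0.2535]
ee_rot: [-0.015, 1.0, 0.0, 0.0]
ft_force: [0.7, -0.4, -0.1]
grip_width: 0.648
clock: 3.7
position: [0.4899, 0.2127, 0.2533]
ee_rot: [-0.206, 0.979, 0.0, 0.0]
ft_force: [0.2, 0.9, -0.8]
grip_width: 0.646
[0.4899 0.2127 0.2533] [-0.2062  0.9785  0.      0.0001] 0.6463528113225184
(-60, 48, 16) [292.8813 123.7666]
(-60, -48, 16) [217.9013 123.8331]
(-56, 5, 70) [259.9492 128.858 ]
(-56, -5, 70) [250.7951 128.8662]
(56, 5, 70) [259.6406 224.3368]
(56, 40, 90) [290.8067 231.074 ]
(56, -40, 90) [220.1528 231.1505]
```

View pics/w2.png

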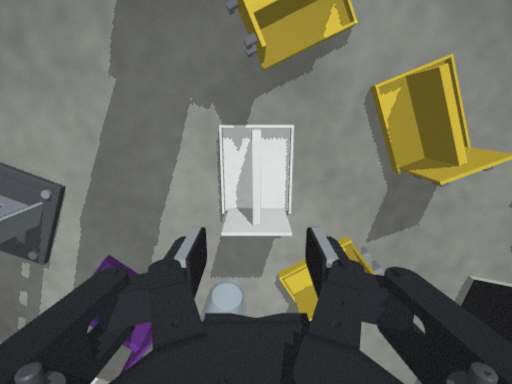

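The caddy corners appear at (219,125), (294,125) and the web at (252–261,130). These agree with the prediction to 1 px. I'll descend and grip.

```bash
python3 -m crank '[[0.3,[0,0,0.3],[0,0,0]],[0.3,[0,0,0.3],[0,0,0]],[0.3,[0,0,0.3],[0,0,0]],[0.3,[0,0,0.3],[0,0,0]],[0.3,[0,0,0.3],[0,0,0]]]' 80
python3 -m crank '[[0.3,[0,0,0.25],[0,0,0]],[0.3,[0,0,0.25],[0,0,0]],[0.3,[0,0,0.25],[0,0,0]],[0.3,[0,0,0.23],[0,0,0]],[0.3,[0,0,0],[0,0,0]]]'
python3 -m crank '[[-1,[0,0,0],[0,0,0]],[-1,[0,0,0],[0,0,0]],[-1,[0,0,0],[0,0,0]],[-1,[0,0,0],[0,0,0]],[-1,[0,0,0],[0,0,0]]]'
python3 -m crank '[[-1,[0,0,0],[0,0,0]],[-1,[0,0,0],[0,0,0]],[-1,[0,0,0],[0,0,0]],[-1,[0,0,0],[0,0,0]],[-1,[0,0,0],[0,0,0]]]' 80
```

```text
clock: 4.25
position: [0.4899, 0.2127, 0.1325]
ee_rot: [-0.207, 0.978, -0.0, 0.0]
ft_force: [-0.6, 0.7, 0.2]
grip_width: 0.651
clock: 4.75
position: [0.4885, 0.212, 0.0528]
ee_rot: [-0.207, 0.978, -0.0, -0.002]
ft_force: [0.1, -0.3, 0.3]
grip_width: 0.651
clock: 5.25
position: [0.4906, 0.213, 0.0561]
ee_rot: [-0.208, 0.978, 0.0, 0.001]
ft_force: [-1.2, -0.7, 7.0]
grip_width: 0.107
clock: 5.75
position: [0.4906, 0.213, 0.0561]
ee_rot: [-0.208, 0.978, 0.0, 0.001]
ft_force: [-1.5, -1.5, 8.0]
grip_width: 0.105
```

```bash
python3 -m crank '[[-1,[0,0,-0.1],[0,0,0]],[-1,[0,0,-0.2],[0,0,0]],[-1,[0,0,-0.3],[0,0,0]],[-1,[0,0,-0.3],[0,0,0]],[-1,[0,0,-0.3],[0,0,0]]]'
python3 -m crank '[[-1,[0,0,-0.3],[0,0,0]],[-1,[0,0,-0.2],[0,0,0]],[-1,[0,0,-0.1],[0,0,0]],[-1,[0,0,0],[0,0,0]],[-1,[0,0,0],[0,0,0]]]'
python3 - <<'E'
from h import *
o=manip.get_obs();print(o);im=manip.camera("wrist");cv2.imwrite("pics/w3.png",im)
T=wT(o);np.save("w3.npy",T)
tt=R.from_quat(o['ee_rot']).as_matrix();p=o['position']
# nominal: caddy x=-tool x, y=tool y, z=-tool z; grip point at tool z=+4.1
for l in [(-60,48,16),(-60,-48,16),(-56,5,70),(-56,-5,70),(56,5,70),(60,40,90),(60,-40,90)]:
    q=np.array([-l[0],l[1],-(l[2]-52)+4.1])/1000
    print(l,wproj(T,p+tt@q)[0])
E
```

```text
clock: 6.25
position: [0.4893, 0.2125, 0.1518]
ee_rot: [-0.209, 0.978, -0.0, -0.001]
ft_force: [0.5, 0.5, -5.0]
grip_width: 0.101
clock: 6.75
position: [0.4894, 0.2125, 0.198]
ee_rot: [-0.209, 0.978, -0.0, -0.001]
ft_force: [-0.7, 0.3, -4.7]
grip_width: 0.107
{'clock': 6.75, 'joint_pos': array([-0.104 ,  0.2025, -0.4376,  1.7567,  0.0913,  1.2037,  1.4243]), 'joint_velocities': array([-0.001 ,  0.0097,  0.0007,  0.0078,  0.001 ,  0.0003, -0.0006]), 'tau': array([ -0.0183, -52.6617,  -3.1662, -40.3965,   0.0058,  -0.0342,
         0.01  ]), 'position': array([0.4894, 0.2125, 0.198 ]), 'ee_rot': array([-0.2085,  0.978 , -0.0002, -0.0006]), 'ft_force': array([-0.7179,  0.3471, -4.7123]), 'torque': array([-0.043 ,  0.0758, -0.035 ]), 'grip_width': 0.10719496700698893}
(-60, 48, 16) [337.9666 131.0565]
(-60, -48, 16) [172.01   130.8676]
(-56, 5, 70) [267.5558 148.5631]
(-56, -5, 70) [241.949  148.5357]
(56, 5, 70) [264.6887 373.3429]
(60, 40, 90) [346.6528 422.5937]
(60, -40, 90) [162.4454 422.5902]
```

View pics/w3.png

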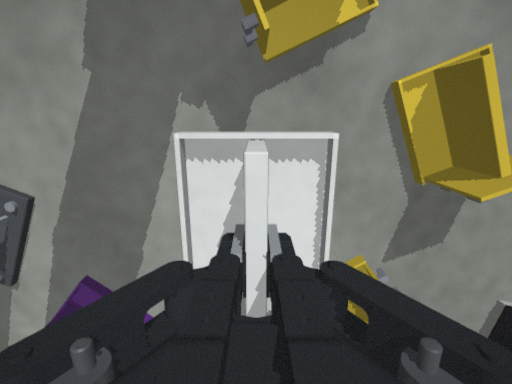

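Run:
```python
from h import *
crop("pics/w3.png","pics/w3a.png",165,120,345,260,4)
```

```text
(no output)
```

View pics/w3a.png

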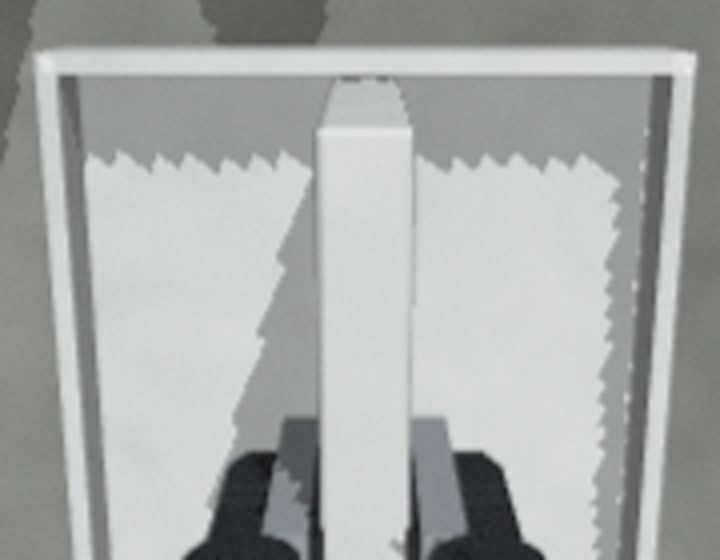

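The lip corners are at about (174,133) and (339,133), and the web end is at (245–268,152). These match the nominal grasp to about 1 mm, so I'll square up and carry it to the upright.

```bash
python3 -m crank '[[-1,[0,0,0],[0,0,0.1]],[-1,[0,0,0],[0,0,0.13]],[-1,[0,0,0],[0,0,0.13]],[-1,[0,0,0],[0,0,0.1]],[-1,[0,0,0],[0,0,0.038]]]'
python3 -m crank '[[-1,[-0.03,-0.15,0],[0,0,0]],[-1,[-0.06,-0.3,0],[0,0,0]],[-1,[-0.08,-0.4,0],[0,0,0]],[-1,[-0.1,-0.45,0],[0,0,0]],[-1,[-0.1,-0.45,0],[0,0,0]]]'
python3 -m crank '[[-1,[-0.1,-0.45,0],[0,0,0]],[-1,[-0.1,-0.45,0],[0,0,0]],[-1,[-0.09,-0.45,0],[0,0,0]],[-1,[-0.08,-0.4,0],[0,0,0]],[-1,[-0.06,-0.36,0]  ,[0,0,0]]]'
python3 -m crank '[[-1,[0,0,0.1],[0,0,0]],[-1,[0,0,0.1],[0,0,0]],[-1,[0,0,0.1],[0,0,0]],[-1,[0,0,0],[0,0,0]],[-1,[0,0,0],[0,0,0]]]'
cat > st.py <<'E'
from h import *
U=np.array([.656,-.0916]);yaw=.029
def st():
    o=manip.get_obs();M=R.from_quat(o['ee_rot']).as_matrix();p=o['position']
    # caddy axes
    cx,cy,cz=-M[:,0],M[:,1],-M[:,2]
    g=p-cz*.0041; b=g+cx*.06
    c,s=np.cos(yaw),np.sin(yaw);d=b[:2]-U;f=o['ft_force']
    print("back in upright mm: x %.1f y %.1f z %.1f  yaw err %.4f pitch %.4f roll %.4f"%(1e3*(c*d[0]+s*d[1]),1e3*(-s*d[0]+c*d[1]),1e3*b[2],np.arctan2(cx[1],cx[0])-yaw,cx[2],cy[2]),"F up-frame",np.round([c*f[0]+s*f[1],-s*f[0]+c*f[1],f[2]],1),"tq",o['torque'].round(2),"t",round(o['clock'],2),"gw",round(o['grip_width'],3))
    return o
if __name__=="__main__": st()
E
python3 st.py
python3 - <<'E'
from h import *
for n in ["scene","side","wrist"]: cv2.imwrite(f"pics/{n}4.png",manip.camera(n))
crop("pics/side4.png","pics/side4a.png",190,120,290,240,5);crop("pics/scene4.png","pics/scene4a.png",150,130,280,260,5)
E
```

```text
clock: 7.3
position: [0.4894, 0.2125, 0.1978]
ee_rot: [-0.013, 1.0, -0.0, -0.001]
ft_force: [0.9, 0.3, -4.5]
grip_width: 0.103
clock: 7.8
position: [0.5236, 0.0713, 0.1987]
ee_rot: [-0.015, 1.0, -0.0, -0.0]
ft_force: [0.4, 0.1, -4.2]
grip_width: 0.108
clock: 8.3
position: [0.5625, -0.0972, 0.1985]
ee_rot: [-0.015, 1.0, -0.0, -0.0]
ft_force: [0.3, 0.3, -4.5]
grip_width: 0.103
clock: 8.8
position: [0.5627, -0.0933, 0.1748]
ee_rot: [-0.015, 1.0, 0.0, -0.0]
ft_force: [0.9, -0.3, -4.9]
grip_width: 0.101
back in upright mm: x -33.3 y 1.1 z 170.6  yaw err 0.0017 pitch -0.0004 roll 0.0003 F up-frame [ 0.9 -0.3 -4.9] tq [-0.01  0.04 -0.  ] t 8.8 gw 0.101
```

View pics/side4a.png

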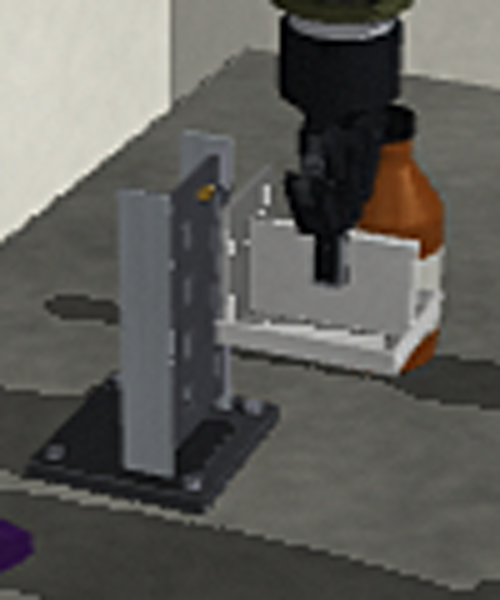

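View pics/scene4a.png

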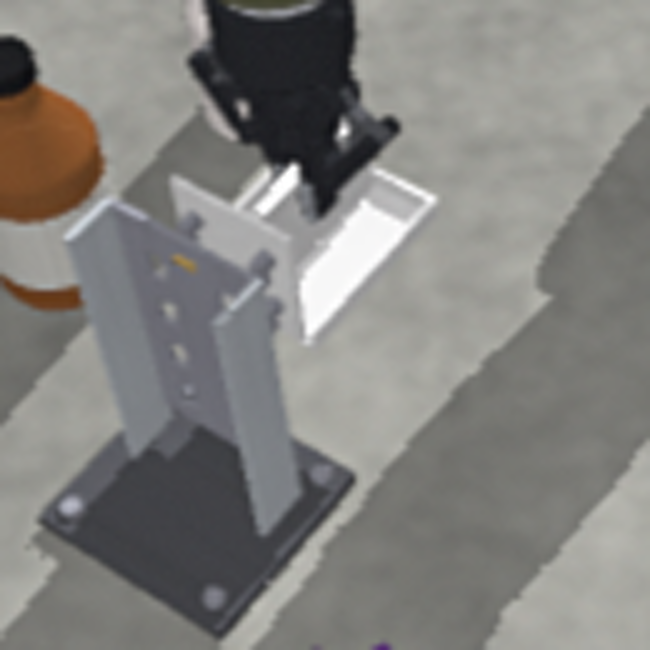

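View pics/wrist4.png

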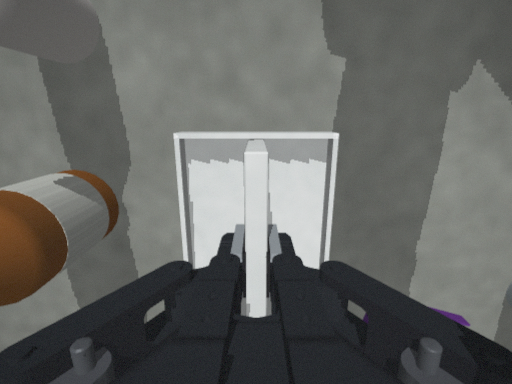

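Run:
```python
from h import *
p=[.656,-.0916,.029]
def w(l):
    l=np.array(l)/1000.;s,q=np.sin(p[2]),np.cos(p[2]);return np.array([p[0]+q*l[0]-s*l[1],p[1]+s*l[0]+q*l[1],l[2]])
k=lambda q,a,b:(q-[a,b]+.5)*5-.5
for l in [(-6,7,198.5),(-6,7,192.5),(-6,-7,192.5),(0,-52,216),(0,52,216),(0,25,164),(0,25,186),(-33.3,41,208.6),(-33.3,-39,208.6),(-93.3,49,118.6),(-153.3,49,118.6),(-149,6,188.6)]:
    print(l,'side',k(proj('side',w(l))[0],190,120),'scene',k(proj('scene',w(l))[0],150,130))
a=cv2.imread("pics/side4.png");cv2.imwrite("pics/side4b.png",cv2.resize(a[145:205,215:260],None,fx=12,fy=10,interpolation=cv2.INTER_CUBIC))
```

```text
(-6, 7, 198.5) side [201.3013 196.2665] scene [207.5062 258.3998]
(-6, 7, 192.5) side [201.3206 204.8195] scene [209.0802 265.6661]
(-6, -7, 192.5) side [209.6521 196.6479] scene [188.667  254.4745]
(0, -52, 216) side [227.2958 137.049 ] scene [108.9965 197.0997]
(0, 52, 216) side [164.4117 196.0838] scene [263.7599 281.4152]
(0, 25, 164) side [181.9906 254.4508] scene [235.2349 320.9667]
(0, 25, 186) side [181.7771 223.2933] scene [229.9569 295.3774]
(-33.3, 41, 208.6) side [220.7147 208.8549] scene [288.7071 240.1496]
(-33.3, -39, 208.6) side [267.0702 162.3332] scene [171.3175 177.747 ]
(-93.3, 49, 118.6) side [303.6543 359.1236] scene [379.5457 280.9302]
(-153.3, 49, 118.6) side [393.796  376.4524] scene [438.9819 215.9673]
(-149, 6, 188.6) side [413.2009 246.5676] scene [368.9519 108.9642]
```

View pics/side4b.png

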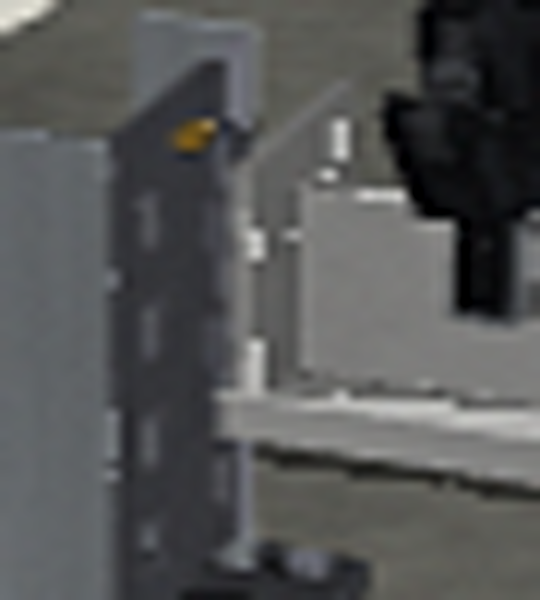

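```bash
python3 -m crank '[[-1,[-0.04,-0.014,0.055],[0,0,0]],[-1,[-0.06,0,0],[0,0,0]],[-1,[-0.06,0,0],[0,0,0]],[-1,[-0.06,0,0],[0,0,0]],[-1,[0,0,0],[0,0,0]]]'; python3 st.py
```

```text
clock: 9.45
position: [0.5812, -0.0945, 0.1705]
ee_rot: [-0.015, 1.0, 0.0, 0.0]
ft_force: [0.2, 0.5, -4.3]
grip_width: 0.1
back in upright mm: x -14.9 y -0.7 z 166.4  yaw err 0.0004 pitch 0.0004 roll 0.0002 F up-frame [ 0.2  0.4 -4.3] tq [ 0.02  0.08 -0.  ] t 9.45 gw 0.1
```

```bash
python3 -m crank '[[-1,[-0.015,0.007,0],[0,0,0]],[-1,[-0.015,0,0],[0,0,0]],[-1,[-0.015,0,0],[0,0,0]],[-1,[-0.015,0,0],[0,0,0]],[-1,[0,0,0],[0,0,0]]]'; python3 st.py
```

```text
clock: 9.95
position: [0.5853, -0.0939, 0.1705]
ee_rot: [-0.015, 1.0, 0.0, 0.0]
ft_force: [-0.7, 0.1, -4.3]
grip_width: 0.103
back in upright mm: x -10.7 y -0.3 z 166.5  yaw err 0.0001 pitch 0.0002 roll 0.0000 F up-frame [-0.7  0.1 -4.3] tq [0.   0.09 0.05] t 9.95 gw 0.103
```

```bash
python3 -m crank '[[-1,[-0.015,0,0],[0,0,0]],[-1,[-0.015,0,0],[0,0,0]],[-1,[-0.015,0,0],[0,0,0]],[-1,[0,0,0],[0,0,0]],[-1,[0,0,0],[0,0,0]]]'; python3 st.py
```

```text
clock: 10.45
position: [0.5887, -0.0939, 0.1704]
ee_rot: [-0.015, 1.0, 0.0, -0.0]
ft_force: [-2.8, 0.2, -4.3]
grip_width: 0.109
back in upright mm: x -7.4 y -0.3 z 166.3  yaw err 0.0000 pitch -0.0004 roll 0.0000 F up-frame [-2.8  0.2 -4.3] tq [-0.02  0.42 -0.04] t 10.45 gw 0.109
```

```bash
python3 -m crank '[[-1,[-0.012,0,0],[0,0,0]],[-1,[-0.012,0,0],[0,0,0]],[-1,[0,0,0],[0,0,0]],[-1,[0,0,0],[0,0,0]],[-1,[0,0,0],[0,0,0]]]'; python3 st.py
```

```text
clock: 10.95
position: [0.5907, -0.0938, 0.1705]
ee_rot: [-0.015, 1.0, -0.0, -0.0]
ft_force: [-3.4, -1.0, -2.5]
grip_width: 0.102
back in upright mm: x -5.4 y -0.3 z 166.4  yaw err 0.0001 pitch -0.0001 roll -0.0000 F up-frame [-3.4 -1.  -2.5] tq [-0.06  0.65  0.01] t 10.95 gw 0.102
```

```bash
python3 -m crank '[[-1,[-0.012,0,0],[0,0,0]],[-1,[-0.012,0,0],[0,0,0]],[-1,[0,0,0],[0,0,0]],[-1,[0,0,0],[0,0,0]],[-1,[0,0,0],[0,0,0]]]'; python3 st.py;python3 - <<'E'
from h import *
for n in ["scene","side"]: cv2.imwrite(f"pics/{n}5.png",manip.camera(n))
crop("pics/side5.png","pics/side5a.png",200,130,270,210,7);crop("pics/scene5.png","pics/scene5a.png",160,150,230,230,7)
E
```

```text
clock: 11.45
position: [0.5926, -0.0938, 0.1705]
ee_rot: [-0.014, 1.0, 0.0, -0.0]
ft_force: [-3.5, 0.7, -5.3]
grip_width: 0.111
back in upright mm: x -3.4 y -0.3 z 166.4  yaw err -0.0000 pitch -0.0001 roll 0.0000 F up-frame [-3.5  0.8 -5.3] tq [-0.14  0.75  0.01] t 11.45 gw 0.111
```

View pics/scene5a.png

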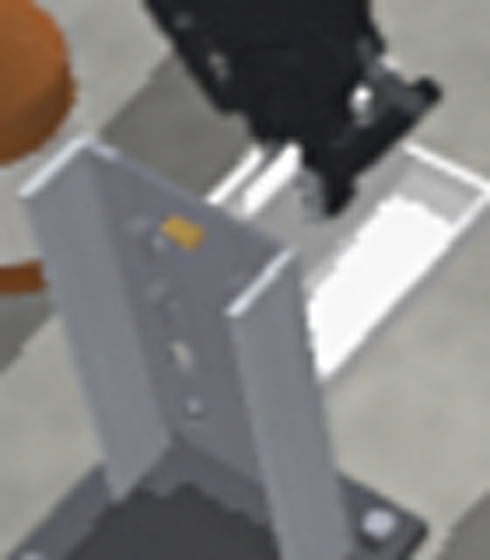

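View pics/side5a.png

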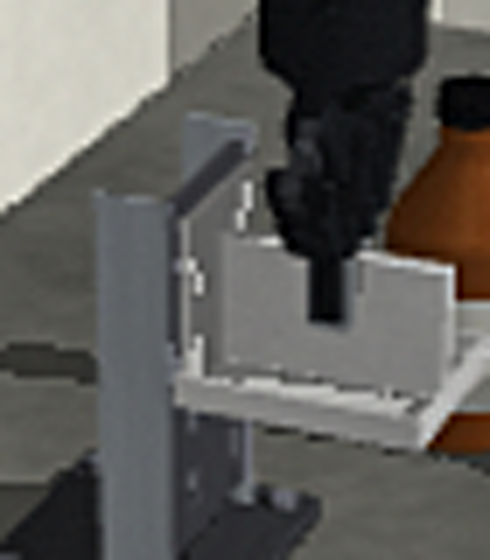

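The scene view from behind shows a tab in the top-left slot at (150,235) and the brass bolt pushed out behind at (182,233). The tabs are entering, so I'll press until flush.

```bash
python3 -m crank '[[-1,[-0.012,0,0],[0,0,0]],[-1,[-0.012,0,0],[0,0,0]],[-1,[-0.01,0,0],[0,0,0]],[-1,[0,0,0],[0,0,0]],[-1,[0,0,0],[0,0,0]]]'; python3 st.py
```

```text
clock: 12.05
position: [0.5934, -0.0936, 0.1704]
ee_rot: [-0.014, 1.0, 0.0, -0.002]
ft_force: [-17.5, -0.3, 3.1]
grip_width: 0.105
back in upright mm: x -2.7 y -0.2 z 166.0  yaw err -0.0003 pitch -0.0047 roll 0.0004 F up-frame [-17.5   0.2   3.1] tq [ 0.13  2.97 -0.1 ] t 12.05 gw 0.105
```

```bash
python3 -m crank '[[-1,[0.008,0,0],[0,0,0]],[-1,[0,0,0.015],[0,0,0]],[-1,[0,0,0.015],[0,0,0]],[-1,[0,0,0.015],[0,0,0]],[-1,[0,0,0],[0,0,0]]]'; python3 st.py
python3 - <<'E'
from h import *
cv2.imwrite("pics/scene6.png",manip.camera("scene"));crop("pics/scene6.png","pics/scene6a.png",160,150,230,230,7)
E
```

```text
clock: 12.55
position: [0.5934, -0.0939, 0.1668]
ee_rot: [-0.014, 1.0, 0.0, -0.002]
ft_force: [-13.1, 0.6, 0.6]
grip_width: 0.104
back in upright mm: x -2.7 y -0.5 z 162.5  yaw err -0.0004 pitch -0.0031 roll 0.0001 F up-frame [-13.1   1.    0.6] tq [-0.01  2.25 -0.15] t 12.55 gw 0.104
```

View pics/scene6a.png

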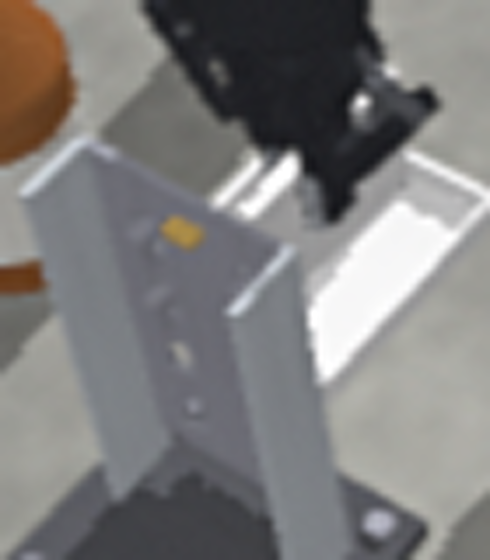

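```bash
python3 -m crank '[[-1,[0.006,0,0.015],[0,0,0]],[-1,[0,0,0.015],[0,0,0]],[-1,[0,0,0.015],[0,0,0]],[-1,[0,0,0.015],[0,0,0]],[-1,[0,0,0],[0,0,0]]]'; python3 st.py
```

```text
clock: 13.1
position: [0.5933, -0.0939, 0.162]
ee_rot: [-0.014, 1.0, -0.0, -0.001]
ft_force: [-10.1, -0.3, -2.9]
grip_width: 0.099
back in upright mm: x -2.7 y -0.5 z 157.8  yaw err -0.0004 pitch -0.0021 roll -0.0001 F up-frame [-10.1  -0.   -2.9] tq [-0.1   1.74 -0.17] t 13.1 gw 0.099
```

```bash
python3 -m crank '[[-1,[0,0,0.012],[0,0,0]],[-1,[0,0,0.012],[0,0,0]],[-1,[0,0,0],[0,0,0]],[-1,[0,0,0],[0,0,0]],[-1,[0,0,0],[0,0,0]]]'; python3 st.py
```

```text
clock: 13.6
position: [0.5933, -0.0939, 0.1602]
ee_rot: [-0.014, 1.0, -0.0, -0.001]
ft_force: [-10.1, 0.6, -1.1]
grip_width: 0.104
back in upright mm: x -2.7 y -0.5 z 155.9  yaw err -0.0004 pitch -0.0021 roll -0.0000 F up-frame [-10.1   0.9  -1.1] tq [-0.11  1.81 -0.15] t 13.6 gw 0.104
```

```bash
python3 -m crank '[[-1,[0,0,0.012],[0,0,0]],[-1,[0,0,0.012],[0,0,0]],[-1,[0,0,0],[0,0,0]],[-1,[0,0,0],[0,0,0]],[-1,[0,0,0],[0,0,0]]]'; python3 st.py
```

```text
clock: 14.1
position: [0.5933, -0.094, 0.1591]
ee_rot: [-0.014, 1.0, -0.0, -0.001]
ft_force: [-13.9, 0.7, 6.3]
grip_width: 0.102
back in upright mm: x -2.7 y -0.6 z 154.9  yaw err -0.0005 pitch -0.0018 roll -0.0002 F up-frame [-13.9   1.1   6.3] tq [-0.01  2.49 -0.13] t 14.1 gw 0.102
```

```bash
python3 -m crank '[[-1,[0,0,0.01],[0,0,0]],[-1,[0,0,0.01],[0,0,0]],[-1,[0,0,0],[0,0,0]],[-1,[0,0,0],[0,0,0]],[-1,[0,0,0],[0,0,0]]]'; python3 st.py
```

```text
clock: 14.6
position: [0.5934, -0.094, 0.159]
ee_rot: [-0.014, 1.0, -0.0, -0.001]
ft_force: [-20.5, 0.6, 18.4]
grip_width: 0.107
back in upright mm: x -2.7 y -0.6 z 154.8  yaw err -0.0006 pitch -0.0013 roll -0.0004 F up-frame [-20.5   1.2  18.4] tq [ 0.13  3.8  -0.15] t 14.6 gw 0.107
```

```bash
python3 -m crank '[[-1,[0.01,0,-0.012],[0,0,0]],[-1,[0,0,0],[0,0,0]],[-1,[0,0,0],[0,0,0]],[-1,[0,0,0],[0,0,0]],[-1,[0,0,0],[0,0,0]]]'; python3 st.py
python3 - <<'E'
from h import *
for n in ["scene","side"]: cv2.imwrite(f"pics/{n}7.png",manip.camera(n))
crop("pics/side7.png","pics/side7a.png",200,130,270,210,7);crop("pics/scene7.png","pics/scene7a.png",160,150,230,230,7)
E
```

```text
clock: 15.1
position: [0.5933, -0.094, 0.1591]
ee_rot: [-0.014, 1.0, -0.0, 0.0]
ft_force: [-12.4, -0.1, 7.8]
grip_width: 0.106
back in upright mm: x -2.7 y -0.6 z 155.0  yaw err -0.0005 pitch 0.0002 roll -0.0003 F up-frame [-12.4   0.3   7.8] tq [-0.05  2.16 -0.15] t 15.1 gw 0.106
```

View pics/scene7a.png

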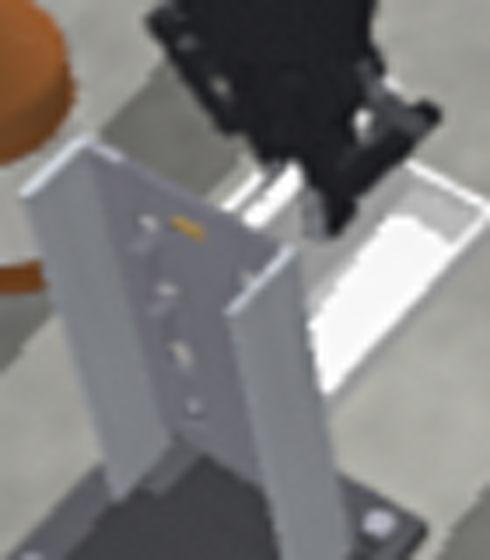

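View pics/side7a.png

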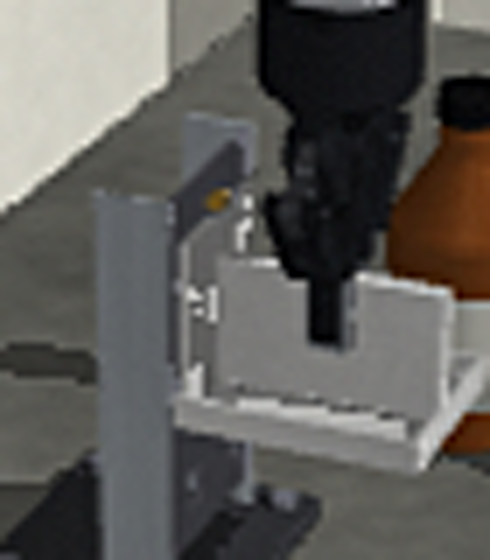

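The catch has sprung out: brass is visible in front at (218,200) in the side view, and only a thin sliver shows behind. I'll take off the load and let go.

```bash
python3 -m crank '[[-1,[0.018,0,-0.008],[0,0,0]],[-1,[0,0,0],[0,0,0]],[-1,[0,0,0],[0,0,0]],[-1,[0,0,0],[0,0,0]],[-1,[0,0,0],[0,0,0]]]' 20; python3 st.py
python3 -m crank '[[-0.7,[0,0,0],[0,0,0]],[-0.4,[0,0,0],[0,0,0]],[0,[0,0,0],[0,0,0]],[0.2,[0,0,0],[0,0,0]],[0.2,[0,0,0],[0,0,0]]]'; python3 st.py
```

```text
clock: 15.7
position: [0.5927, -0.0937, 0.1588]
ee_rot: [-0.015, 1.0, -0.0, 0.001]
ft_force: [0.6, -0.0, 1.7]
grip_width: 0.109
back in upright mm: x -3.3 y -0.2 z 154.8  yaw err 0.0002 pitch 0.0017 roll -0.0001 F up-frame [ 0.6 -0.   1.7] tq [ 0.01 -0.25  0.  ] t 15.7 gw 0.109
clock: 16.2
position: [0.592, -0.0938, 0.1582]
ee_rot: [-0.015, 1.0, 0.0, -0.0]
ft_force: [0.4, 0.1, 0.1]
grip_width: 0.606
back in upright mm: x -4.0 y -0.3 z 154.1  yaw err 0.0001 pitch -0.0000 roll 0.0000 F up-frame [0.4 0.1 0.1] tq [ 0.04 -0.05 -0.04] t 16.2 gw 0.606
```

```bash
python3 -m crank '[[0.2,[0,0,-0.2],[0,0,0]],[0.2,[0,0,-0.3],[0,0,0]],[0.2,[0,0,-0.4],[0,0,0]],[0.2,[0,0,-0.5],[0,0,0]],[0.2,[0,0,-0.3],[0,0,0]]]'
python3 -m crank '[[0.2,[0.5,0,0],[0,0,0]],[0.2,[0.5,0,0],[0,0,0]],[0.2,[0,0,0],[0,0,0]],[0.2,[0,0,0],[0,0,0]],[0.2,[0,0,0],[0,0,0]]]'
python3 - <<'E'
from h import *
o=manip.get_obs();print(o['position'],o['ft_force'])
for n in ["scene","side","wrist"]: cv2.imwrite(f"pics/{n}8.png",manip.camera(n))
crop("pics/side8.png","pics/side8a.png",200,130,280,210,7);crop("pics/scene8.png","pics/scene8a.png",140,130,250,230,6)
E
```

```text
clock: 16.7
position: [0.5926, -0.0938, 0.2975]
ee_rot: [-0.014, 1.0, -0.0, 0.002]
ft_force: [0.9, -0.1, 0.3]
grip_width: 0.6
clock: 17.2
position: [0.5127, -0.0959, 0.2945]
ee_rot: [-0.015, 1.0, 0.0, 0.0]
ft_force: [0.2, 0.3, -0.3]
grip_width: 0.598
[ 0.5127 -0.0959  0.2945] [ 0.1926  0.3206 -0.3287]
```

View pics/scene8a.png

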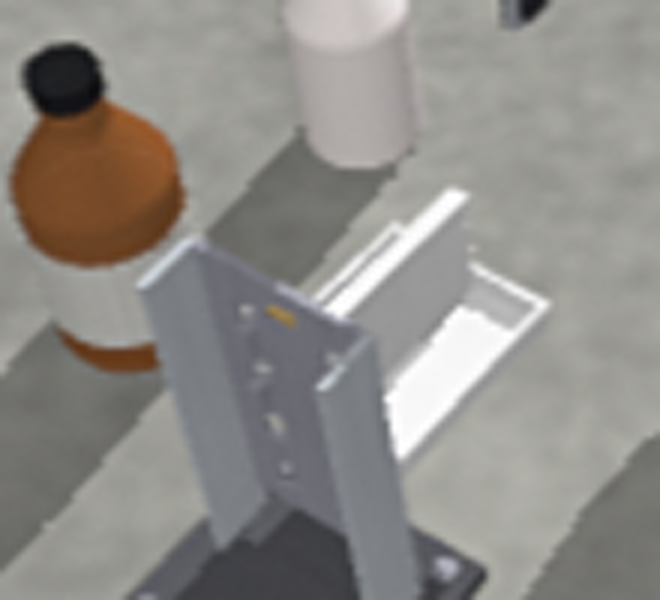

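View pics/side8a.png

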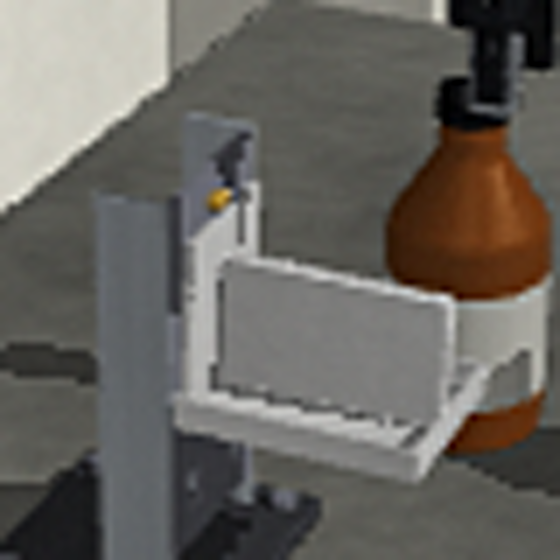

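View pics/wrist8.png

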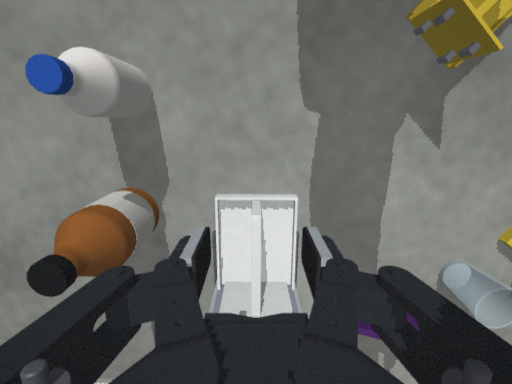

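The caddy hangs level with its plate against the face. The catch shows brass above the plate at (218,200) in the side view, and the bottles and beaker haven't moved. The gripper is clear, so I'm handing in.

```bash
python3 -c "
from workcell import manip
manip.hand_in();print(manip.get_obs()['clock'])"
```

```text
the job is handed in; nothing more can be done
the job is handed in; nothing more can be done
```

I picked the white caddy up by its web and hung it on the top two rows of slots. It hangs there with the catch sprung out over its back plate. I let go, pulled the hand clear and handed in at about 17 s of the 58 s allowed.

- **Fit:** The tabs went in on the first try and the caddy landed 11.6 mm lower, inside the 10–14 mm window. That puts the strip about 3 mm above nominal.
- **Forces:** The push at the hand peaked at about 20 N sideways with 18 N upward as it landed. That is above the 10–15 N you suggested. The contact force between caddy and upright was never read directly.
- **Last pictures:** The caddy hangs level and centred, with the brass bolt standing out over the plate's top edge. The bottles and beaker show no sign of being moved. The hand read no load after release.
- **Disagreements:**
  - My depth reading at flush was −2.7 mm rather than 0, which I put down to error in the upright's measured position. It is still within the 4 mm limit.
  - My first camera estimate of the strip shift was about 0. The side view suggested roughly +2 mm, and contact gave about +3 mm.

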